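# Hang the bedside lantern in the snap hook

### The arm

A 6-joint arm with a two-finger parallel gripper is mounted at the origin on the work surface. World frame = base frame: x ahead of the robot, y to its left, z up, the work surface at z = 0. Lengths are in m, angles in rad, forces in N, time in s.
With the tool pointing down it reaches from about 0.4 to 0.825 m from the base axis. Payload 7 kg.
Tool frame: the origin (TCP) lies midway between the tips of the shut fingers; the grasp point (between the pads) lies arm.hold_point_z behind it (arm.hold_point_z is the distance from the TCP to the grasp point, in m); z points along the fingers, y is the line along which they close (so a half turn about z gives the same grasp; the last joint's range is limited). The gripper opens to 88 mm and grips with 3 to 60 N. Pads are 19 mm wide; open, the fingers measure 130 mm over their backs; the gripper's body (78 mm by 193 mm) begins 47 mm behind the grasp point.
Start: joints at [-0.85, 0.359, 0.012, 0, -1.224, -0.288], TCP at [0.283, -0.613, 0.227] pointing down, gripper open.
Joint ranges: [-3.07, 3.07], [-1.43, 2.12], [-1.02, 1.25], [-3.03, 1.67], [-3.05, -0], [-3.03, 3.03]. Speed limits (rad/s): [2.39, 2.39, 3.01, 3.14, 3.14, 3.14].

### API

Orientations are given as [roll, pitch, yaw] about the fixed x, y, z axes, in that order (R = Rz(yaw) Ry(pitch) Rx(roll)).
In Python, from station import arm gives the robot as it stands.
- The arm moves only by the shell command python3 -m crank 'ROWS' [OPENING] [FORCE]. ROWS is JSON, a list that holds one entry, the list of rows, each a list of 4 numbers: the shift along the tool's x, y, z in units of 25 mm (1.0 is 25 mm), then the turn about the tool's z in units of 5 degrees (1.0 is 5 degrees). A call has 1 to 12 rows; each row is the pose to reach, as a shift and turn from the pose commanded when the call began, along the tool's axes at that moment; what a row does not reach only later rows make up. A row lasts 1/8 s, in which the tool goes at most 62.5 mm and 10.7 degrees, less where a joint would pass 70% of its speed; a pose out of reach is approached as far as the arm can. A call with a gripper value outside its range is refused whole. OPENING is the closure, from 0 (fully open) to 1 (shut), set as the call begins (- or left out, the last holds). The fingers move at their own pace and stop on an object; FORCE is the grip in N (left out, the last holds). Time passes only in rows, so rows that repeat a pose let the fingers close. It gives the time, the measured TCP pose, the force, the opening and the grip force at its end, in the units of the state.
- arm.get_state(): the state, without advancing time (a new reading comes with each control period).
- arm.grab_frame(name): name is "scene" or "side" or "wrist"; returns (picture, depth): 384x512x3 uint8, red, green, blue; 384x512 float32, m along the optical axis (not along the pixel's ray), 0 where there is no reading.
- arm.get_calibration(name): a dict with "mtx" (3x3 intrinsics, pixels), "R" (3x3) and "t" (3): a world point X has camera coordinates R X + t; the wrist camera has in their place "mount" (4x4, takes a point from camera to tool coordinates, whose origin is the TCP and whose axes are the flange's). Camera axes: x right, y down, z forward; pixel columns grow to the right and rows downward; lengths in m; the calibration is good to about 2 mm. A picture is of the moment at which its call begins: read the wrist's pose just before it. get_calibration takes no time and is no camera call.
- arm.job_done(): hands the job in; it is judged then, once.
Trained networks look in the newest picture that a camera, given by its name, has taken for a name from the list of things; names that differ only in an ending like _2 or _b are one class to them, and where a whole thing is asked for, a point or a joint stands for the part that bears it (a point fixed in the world has none). Each returns a list of dicts, best first, with "score" (0 to 1); they miss things now and then, are a little off and sometimes report something else, mostly with a low value. They report only what shows in the picture. A call takes as long as a camera call. They do not tell look-alikes from the thing itself.
- arm.recognise(thing, camera): "extent" ([left, top, width, height] in pixels, round what is visible of it).
- arm.trace(thing, camera): "mask" (384x512 bool, what is visible of it) and "extent" ([left, top, width, height] in pixels, round what is visible of it).
The state is a dict: "t": time; "q": joint angles; "qd": joint speeds; "joint_efforts": joint torques, N m; "eef_pos": TCP position; "ee_rot": TCP orientation; "force": force on the tool from outside, world axes, zero at the start; "moment": the same for the moment, N m; "width": finger opening in m; "gripper_force": force on a finger pad.
Only numpy, scipy, OpenCV 4.12 (cv2) and the standard library are available. Lean on these libraries where they do the work, as an engineer would, in place of code of your own. Each camera call takes 0.05 s, during which the arm holds its last target. There are 200 camera calls.

### The job

Pick up the bedside lantern by its bail and press the top bar of the bail down on the spring gate of the stand's snap hook, then work the bar outward under the tip of the hook until the gate springs shut above it. With the bar caught, give the lantern a light upward tug to make sure the closed gate holds it, then lower it into the hook and let go, so that it hangs there still. Work gently, never forcing the hook, and leave the other things on the table where they are.

Things in the scene. Friction and masses are not known exactly. Their poses are not given: they have to be found in the camera images.
- bail_bar (a point): Middle of the round top bar of the lantern's rigid dark steel bail. Bar 8 mm thick, along this point's y, centre 150 mm above the lantern's underside, 70 mm above the drum's top. Flat legs at its ends, 12 mm (x) by 7 mm (y): the loop is 36 mm wide inside, 50 mm outside. Grip it across the outside of the legs, along y, near the top; the hook goes through between. z up; half a turn about z looks the same.
- lantern_mid (a point): Centre of the whole lantern, 77 mm above its underside, 73 mm below bail_bar, same axes. A loose upright white drum with dark rims, 71 mm across and 80 mm high, about 0.25 to 0.4 kg, with a rectangular bail loop standing fixed on its top.
- hook_seat (a point): Centre of the bail's bar when lying in the hook's bowl under the tip, for the collar's middle setting: the hook is really up to 8 mm higher or lower; feel for it. z up, x from tip to shank and post, y across. Hook: 10 mm round steel in the x-z plane. Bowl's top 4 mm below here, level from x = -4 to +14 mm; underside 14 mm below; tip's upright inside x = -7 mm, outside -17; shank's face +21.
- hook_tip (a point): Centre of the hook's rounded tip end (10 mm round), leaning inward over the bowl; 18 mm above hook_seat, at x = -6 mm from it, same axes, same up to 8 mm height error. Top of the tip 5 mm above here. Bring the bail from the tip's side (-x), bar higher than the tip and the drum's top lower than the hook's underside (32 mm below here), so that the hook enters the loop.
- hook_mouth (a point): On the shut gate, middle of the mouth, where to press the bar down; 17 mm above hook_seat, x = +8.5 mm from it, same axes and height error. Bar clears the tip within about 4 mm of this x. Pressed straight down to the bowl's floor it still has the gate leaning on it; it must then slide along the floor towards -x, about 8 to 11 mm, until it meets the tip's inside: only then is it past the gate's end.
- post_top (a point): Top of the stand's fixed dark steel post (18 mm thick, 22 mm ball on top, 268 mm above the table), axes as hook_seat, which is 101 mm away towards -x, 59 mm lower. A collar (28 mm across) clamped on the post, at a height up to 8 mm above or below its middle setting, carries a level 12 mm arm and the hook. Base plate 150 mm along x (115 mm of it on the hook's side of the post), 100 mm along y, 10 mm high.
- keeper (a joint): Angle (rad) of the hook's spring gate, a 5 mm round steel bar hinged at the shank, hinge 23 mm in x and 17 mm up from hook_seat, free end 23.5 mm from the hinge, beside the tip. 0 = shut and level; grows as it is pushed down into the hook; stop at 1.45. Takes 3 to 4 N to start, 5 to 8 N wide open, and springs back. It does not open upward: a caught bar, lifted, stops about 10 mm above the bowl.
Mind the look-alikes: they are no part of the job. Leave any green or orange look-alike of the part that bears bail_bar alone.

How it is judged:
By the outcome, as a careful person would: the job done as asked, in the order asked, and still so for the second after the job is handed in, with the robot touching nothing.
It also fails if it takes over 64 s, if anything falls off the work surface, if the arm or the gripper's body presses on something with over 40 N, if the wrist force passes 120 N, or if a joint passes its speed limit or range.

## Working session

There is one attempt and no reset: what is moved stays moved. The work goes in short steps, Python scripts to look and compute and a shell command to move; the robot and the scene stay as the last step left them, time stands still between calls to the robot, and variables do not carry over. Pictures are saved under pics/ and viewed, at most 10 in all, crops included, and the job is handed in when it is done.

```bash
ls; mkdir -p pics
cat > h.py <<'E'
import numpy as np,cv2
from station import arm
from scipy.spatial.transform import Rotation as Ro
def cam(n,s=None):
    c=arm.get_calibration(n); K=np.array(c["mtx"])
    if "mount" in c:
        s=s or arm.get_state(); T=np.eye(4);T[:3,:3]=Ro.from_euler('xyz',s["ee_rot"]).as_matrix();T[:3,3]=s["eef_pos"]
        W=T@np.array(c["mount"]); return K,W[:3,:3],W[:3,3]
    R=np.array(c["R"]);t=np.array(c["t"]); return K,R.T,-R.T@t
def pts(n,d,mask=None,s=None):
    K,R,o=cam(n,s); m=(d>0) if mask is None else (mask&(d>0)); v,u=np.nonzero(m); z=d[v,u]
    return np.c_[(u-K[0,2])/K[0,0]*z,(v-K[1,2])/K[1,1]*z,z]@R.T+o,u,v
def proj(n,P,s=None):
    K,R,o=cam(n,s); c=(np.atleast_2d(P)-o)@R; p=c@K.T; return p[:,:2]/p[:,2:]
E
python3 - <<'E'
from h import *
print(arm.get_state(),arm.hold_point_z)
ims=[]
for n in ("scene","side"):
    p,d=arm.grab_frame(n); ims.append(p); np.savez('/tmp/%s.npz'%n,p=p,d=d)
    print(n,cam(n)[2])
    for th in ("bail_bar","hook_tip","post_top"):
        for r in arm.trace(th,n):
            P,u,v=pts(n,d,r["mask"])
            print(th,round(r["score"],2),r["extent"],np.median(P,0).round(3),P.min(0).round(3),P.max(0).round(3))
cv2.imwrite('pics/a.png',cv2.resize(np.hstack(ims)[:,:,::-1],(800,300),interpolation=cv2.INTER_AREA))
E
```

```text
pics
{'t': 0.0, 'q': array([-8.49898481e-01,  3.59382892e-01,  1.10651313e-02, -3.68894082e-04,
       -1.22409651e+00, -2.88122300e-01]), 'qd': array([ 0.00130333, -0.00126526, -0.00124134,  0.00025443, -0.00080759,
        0.00061214]), 'joint_efforts': array([-8.23904193e-04, -5.82716775e+01,  2.93055171e+01,  6.99745104e+00,
        6.75518837e-03, -1.47328960e-04]), 'eef_pos': array([ 0.28287946, -0.61232619,  0.22562462]), 'ee_rot': array([ 3.13994286e+00, -1.27299660e-04, -2.70894263e+00]), 'force': array([ 0.71507644, -0.65887532,  0.59189258]), 'moment': array([-0.02998961,  0.00553622,  0.04928208]), 'gripper_force': 0.0, 'width': 0.08753795530303751} 0.0188
scene [ 0.89134736 -0.32627454  0.87737373]
bail_bar 0.76 [212.3, 239.2, 28.8, 48.4] [ 0.646 -0.189  0.079] [ 0.605 -0.219 -0.002] [ 0.674 -0.149  0.158]
bail_bar 0.67 [168.3, 276.4, 38.3, 47.4] [ 0.647 -0.304  0.079] [ 0.563 -0.336 -0.001] [ 0.671 -0.265  0.158]
bail_bar 0.64 [158.1, 237.0, 38.3, 41.5] [ 0.554 -0.262  0.079] [ 0.448 -0.294 -0.002] [ 0.577 -0.217  0.159]
bail_bar 0.57 [262.9, 84.3, 59.7, 92.3] [0.512 0.
[... 247 characters left out ...]
0.361 0.269]
side [0.48298868 0.52729363 0.84524098]
bail_bar 0.93 [234.1, 116.9, 24.9, 57.1] [ 0.628 -0.286  0.075] [ 0.6   -0.479 -0.001] [ 0.691 -0.205  0.154]
bail_bar 0.9 [266.6, 129.5, 30.5, 57.9] [ 0.54  -0.236  0.072] [ 0.504 -0.425 -0.005] [ 0.584 -0.219  0.154]
bail_bar 0.64 [224.6, 142.0, 27.2, 63.1] [ 0.635 -0.16   0.073] [ 0.603 -0.323 -0.004] [ 0.693 -0.143  0.155]
bail_bar 0.62 [184.0, 133.8, 31.3, 57.6] [ 0.737 -0.193  0.073] [ 0.707 -0.354 -0.002] [ 0.809 -0.17   0.156]
hook_tip 0.75 [236.2, 270.5, 92.7, 97.7] [0.5   0.194 0.01 ] [ 0.411  0.029 -0.005] [0.58  0.253 0.268]
post_top 0.79 [236.8, 269.5, 91.2, 100.1] [0.501 0.195 0.01 ] [ 0.413  0.039 -0.004] [0.58  0.253 0.268]
```

Run:
```python
from h import *
S=np.load('/tmp/scene.npz');D=np.load('/tmp/side.npz')
a=cv2.resize(S['p'][200:340,120:300],(400,311),interpolation=2); b=cv2.resize(D['p'][100:220,170:310],(400,343),interpolation=2)
c=cv2.resize(S['p'][70:190,240:350],(400,436)); e=cv2.resize(D['p'][250:384,210:350],(400,383))
o=np.zeros((600,800,3),np.uint8);
def put(i,x,y,w,h): o[y:y+h,x:x+w]=cv2.resize(i,(w,h),interpolation=cv2.INTER_CUBIC)
put(S['p'][200:340,120:300],0,0,386,300);put(D['p'][100:220,170:310],400,0,350,300)
put(S['p'][70:190,240:350],0,300,275,300);put(D['p'][250:384,210:350],400,300,313,300)
cv2.imwrite('pics/b.png',o[:,:,::-1])
```

```text
(no output)
```

View pics/a.png

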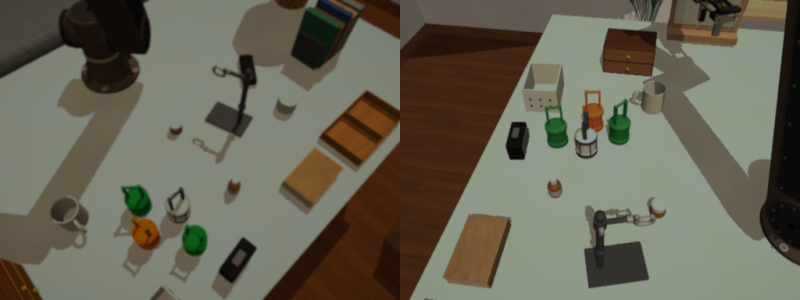

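View pics/b.png

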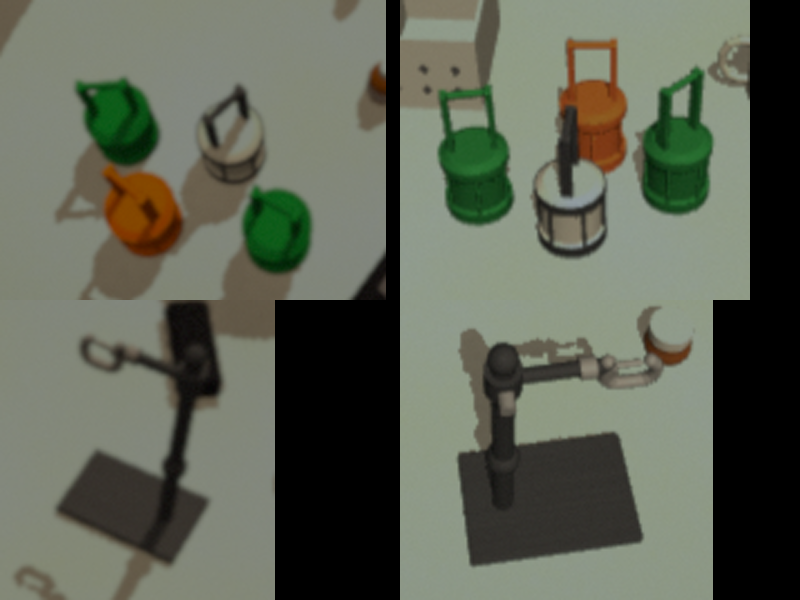

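The four candidates in the scene picture are green (177,258), green (187,300), orange (145,233 in the half-size view) and white with a dark bail (226,263). Only the white one fits the description (white drum, dark rims, dark steel bail), and the crop confirms it. In the side image it is at (238,173).

Run:
```python
from h import *
from scipy.optimize import least_squares
for n,bx in (("scene",(205,225,45,70)),("side",(220,135,40,75))):
    f=np.load('/tmp/%s.npz'%n);p,d=f['p'],f['d']
    m=np.zeros(d.shape,bool);x,y,w,h=bx;m[y:y+h,x:x+w]=1
    P,u,v=pts(n,d,m); c=np.array([.635,-.18])
    hs=cv2.cvtColor(p,cv2.COLOR_RGB2HSV)[v,u]
    k=(np.hypot(*(P[:,:2]-c).T)<.06)&~((hs[:,1]>150)&(hs[:,2]>50)); P=P[k]
    t=P[(P[:,2]>.074)&(P[:,2]<.086)]; b=P[(P[:,2]>.095)]; s=P[(P[:,2]>.01)&(P[:,2]<.07)]
    o=cv2.minEnclosingCircle(t[:,:2].astype(np.float32))
    cf=least_squares(lambda q:np.hypot(*(s[:,:2]-q).T)-.0355,c,loss='soft_l1',f_scale=.002).x
    top=b[b[:,2]>.14]; r=cv2.minAreaRect(b[:,:2].astype(np.float32))
    l=cv2.fitLine(b[:,:2].astype(np.float32),2,0,.01,.01).ravel()
    print(n,len(t),len(b),'circ',np.array(o[0]).round(4),round(o[1],4),'cyl',cf.round(4),len(s),'rect',r,'ang',np.degrees(np.arctan2(l[1],l[0])),b.mean(0).round(4),'top',top.mean(0).round(4),len(top),b[:,2].max())
    # stand
    m[:]=0; x,y,w,h=(240,60,110,130) if n=="scene" else (200,250,150,134); m[y:y+h,x:x+w]=1
    P,u,v=pts(n,d,m); k=(P[:,0]>.3)&(P[:,0]<.7)&(P[:,1]>0)&(P[:,1]<.35);P=P[k];u=u[k];v=v[k]
    q=P[(P[:,2]>.006)&(P[:,2]<.016)&(p[v,u].sum(1)<200)]
    print('base',cv2.minAreaRect(q[:,:2].astype(np.float32)),len(q))
    q=P[P[:,2]>.25];print('ball',q.mean(0).round(4),q.max(0).round(4),len(q))
    q=P[(P[:,2]>.17)&(P[:,2]<.245)]
    l=cv2.fitLine(q[:,:2].astype(np.float32),2,0,.01,.01).ravel();print('arm ang',np.degrees(np.arctan2(l[1],l[0])))
    q0=P[P[:,2]>.25].mean(0)[:2]; s=(q[:,:2]-q0)@(-l[:2] if (q.mean(0)[:2]-q0)@l[:2]<0 else l[:2])
    for a in np.arange(0,.14,.008):
        k=(s>=a)&(s<a+.008)
        if k.any(): print(round(a,3),q[k].mean(0).round(3),q[k][:,2].min().round(3),q[k][:,2].max().round(3),k.sum())
```

```text
scene 576 202 circ [ 0.6437 -0.1842] 0.0406 cyl [ 0.6353 -0.1823] 221 rect ((0.6389524936676025, -0.18434998393058777), (0.012023184448480606, 0.04971010610461235), 2.6553707122802734) ang -87.84551 [ 0.6405 -0.1855  0.1392] top [ 0.6398 -0.1854  0.1529] 124 0.1582151942650435
base ((0.4997432827949524, 0.179843470454216), (0.14368876814842224, 0.09797313064336777), 16.585439682006836) 1291
ball [0.5373 0.1895 0.2621] [0.5453 0.202  0.2688] 83
arm ang 14.529329
0.0 [0.535 0.183 0.212] 0.171 0.245 66
0.008 [0.527 0.184 0.228] 0.179 0.244 28
0.016 [0.517 0.185 0.234] 0.228 0.237 20
0.024 [0.509 0.183 0.233] 0.226 0.236 16
0.032 [0.502 0.181 0.234] 0.228 0.238 18
0.04 [0.494 0.178 0.233] 0.227 0.237 18
0.048 [0.487 0.176 0.233] 0.228 0.237 17
0.056 [0.48  0.173 0.234] 0.222 0.24 28
0.064 [0.472 0.17  0.233] 0.211 0.239 20
0.072 [0.465 0.168 0.225] 0.205 0.241 45
0.08 [0.457 0.166 0.218] 0.199 0.235 18
0.088 [0.449 0.165 0.212] 0.199 0.23 22
0.096 [0.441 0.163 0.212] 0.199 0.231 19
0.104 [0.433 0.159 0.219] 0.201 0.235 38
0.112 [0.427 0.156 0.219] 0.207 0.231 14
side 342 194 circ [ 0.638
[... 346 characters left out ...]
4.95448684692383) 3365
ball [0.5343 0.1994 0.2623] [0.545  0.2072 0.2681] 164
arm ang 21.714773
0.0 [0.527 0.208 0.224] 0.17 0.245 91
0.008 [0.522 0.198 0.235] 0.217 0.244 52
0.016 [0.516 0.192 0.232] 0.227 0.236 38
0.024 [0.508 0.19  0.232] 0.226 0.235 40
0.032 [0.5   0.188 0.233] 0.227 0.236 38
0.04 [0.493 0.185 0.232] 0.226 0.236 39
0.048 [0.484 0.183 0.232] 0.222 0.237 47
0.056 [0.477 0.181 0.234] 0.225 0.238 54
0.064 [0.469 0.178 0.231] 0.207 0.238 47
0.072 [0.462 0.177 0.225] 0.2 0.239 72
0.08 [0.454 0.173 0.215] 0.2 0.231 45
0.088 [0.447 0.17  0.212] 0.198 0.231 45
0.096 [0.439 0.168 0.212] 0.199 0.23 45
0.104 [0.431 0.166 0.218] 0.199 0.234 70
0.112 [0.425 0.165 0.22 ] 0.207 0.227 20
```

```bash
cat >> h.py <<'E'
def go(xyz,bar_deg):
    "units for a move of the TCP to xyz with tool y along bar_deg (mod 180)"
    s=arm.get_state(); R=Ro.from_euler('xyz',s["ee_rot"]).as_matrix()
    d=R.T@(np.array(xyz)-s["eef_pos"])/.025
    cur=np.degrees(np.arctan2(R[1,1],R[0,1])); t=-((bar_deg-cur+90)%180-90)/5
    print('units',d.round(2),'turn',round(t,2),'bar now',round(cur,1),'pos',s["eef_pos"].round(4),'F',s["force"].round(2),'t',round(s["t"],2))
HX=np.array([np.cos(np.radians(16.6)),np.sin(np.radians(16.6)),0]);HY=np.array([-HX[1],HX[0],0])
SEAT=np.array([.439,.164,.2095])
E
python3 -c "
from h import *
go([.639,-.182,.215],92.7)"
```

```text
units [-20.15   9.67   0.46] turn 4.42 bar now 114.8 pos [ 0.2831 -0.6127  0.2264] F [-0.43  0.    0.32] t 0.4
```

```bash
python3 -m crank '[[[-2,0.95,0,0.5],[-4,1.9,0,1],[-6.2,2.9,0,1.5],[-8.4,4,0,2],[-10.6,5.1,0,2.5],[-12.8,6.1,0,3],[-15,7.2,0.1,3.5],[-17,8.2,0.3,4],[-19,9.1,0.4,4.42],[-20.15,9.67,0.46,4.42],[-20.15,9.67,0.46,4.42],[-20.15,9.67,0.46,4.42]]]' 0
python3 - <<'E'
from h import *
go([.639,-.182,.126],92.7)
s=arm.get_state();p,d=arm.grab_frame("wrist")
P,u,v=pts("wrist",d,None,s); k=(np.hypot(P[:,0]-.639,P[:,1]+.182)<.045)
b=P[k&(P[:,2]>.1)&(P[:,2]<.165)]; t=P[k&(P[:,2]>.144)&(P[:,2]<.165)]
for q in (b,t): print(len(q),cv2.minAreaRect(q[:,:2].astype(np.float32)),q.mean(0),np.percentile(q[:,2],95))
cv2.imwrite('pics/w.png',p[:,:,::-1])
E
```

```text
t: 1.9
eef_pos: [0.6387, -0.1822, 0.215]
ee_rot: [-3.142, -0.0, -3.094]
force: [0.2, -0.5, 0.6]
width: 0.0877
gripper_force: 0.0
units [-0.01  0.01  3.56] turn 0.0 bar now 92.7 pos [ 0.6387 -0.1822  0.215 ] F [ 0.16 -0.46  0.61] t 1.9
1231 ((0.6378812789916992, -0.18356259167194366), (0.012415573000907898, 0.049810439348220825), 2.586608648300171) [ 0.63592911 -0.18381789  0.14512354] 0.15512465701987588
901 ((0.6377909183502197, -0.18348819017410278), (0.012419432401657104, 0.04960907995700836), 2.3584601879119873) [ 0.63684273 -0.18364183  0.15323845] 0.15522382623730496
```

View pics/w.png

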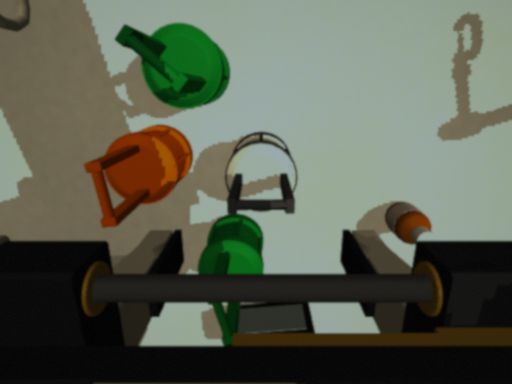

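The wrist picture shows the white lantern's dark bail bar at about (262,205), upright and apart from the green and orange ones. I'm going down to grip it.

```bash
python3 -m crank '[[[0.03,-0.05,1,0],[0.03,-0.05,2,0],[0.03,-0.05,2.9,0],[0.03,-0.05,3.5,0],[0.03,-0.05,3.5,0],[0.03,-0.05,3.5,0]]]' 0
python3 -m crank '[[[0,0,0,0],[0,0,0,0],[0,0,0,0],[0,0,0,0],[0,0,0,0],[0,0,0,0]]]' 1 35
```

```text
t: 2.7
eef_pos: [0.6388, -0.1837, 0.1286]
ee_rot: [-3.141, 0.001, -3.095]
force: [-0.3, 0.3, 0.3]
width: 0.0876
gripper_force: 0.0
t: 3.45
eef_pos: [0.6383, -0.1832, 0.1276]
ee_rot: [3.142, 0.0, -3.094]
force: [-0.1, 0.6, 0.5]
width: 0.0497
gripper_force: 35.0
```

```bash
python3 -m crank '[[[0,0,-0.3,0],[0,0,-1,0],[0,0,-2,0],[0,0,-3,0],[0,0,-4,0],[0,0,-4,0],[0,0,-4,0],[0,0,-4,0]]]'
python3 -c "
from h import *
for a,b in((-.05,-.13),(-.05,0)):
  go(SEAT+a*HX+b*HY+[0,0,.04-.0224],106.6)
"
```

```text
t: 4.45
eef_pos: [0.6376, -0.1832, 0.2262]
ee_rot: [3.141, -0.002, -3.095]
force: [-0.8, -0.2, -2.5]
width: 0.0497
gripper_force: 35.0
units [ 7.98  8.72 -0.02] turn -2.78 bar now 92.7 pos [ 0.6376 -0.1832  0.2262] F [-0.76 -0.25 -2.53] t 4.45
units [ 9.230e+00  1.376e+01 -1.000e-02] turn -2.78 bar now 92.7 pos [ 0.6376 -0.1832  0.2262] F [-0.76 -0.25 -2.53] t 4.45
```

```bash
python3 -m crank '[[[0.5,0.5,0,0],[1.5,1.6,0,-0.4],[2.5,2.7,0,-0.8],[3.5,3.8,0,-1.2],[4.5,4.9,0,-1.6],[5.5,6,0,-2],[6.5,7.1,0,-2.4],[7.3,8,0,-2.7],[7.8,8.5,0,-2.78],[7.98,8.72,0,-2.78],[7.98,8.72,0,-2.78],[7.98,8.72,0,-2.78]]]'
python3 - <<'E'
from h import *
go(SEAT-.05*HX+[0,0,.04-.0224],106.6)
# closer measure of the hook
s=arm.get_state()
ims=[]
for n in("wrist","side"):
    p,d=arm.grab_frame(n); P,u,v=pts(n,d,None,s if n=="wrist" else None)
    Q=P-SEAT; h=np.c_[Q@HX,Q@HY,Q[:,2]]
    k=(abs(h[:,1])<.02)&(h[:,0]>-.03)&(h[:,0]<.085)&(h[:,2]>-.03)&(h[:,2]<.04)
    H=h[k]; print(n,k.sum())
    for a in np.arange(-.03,.085,.006):
        q=H[(H[:,0]>=a)&(H[:,0]<a+.006)]
        if len(q)>3: print((a*1e3).round(),len(q),'y',(np.percentile(q[:,1],[2,50,98])*1e3).round(1),'z',(np.percentile(q[:,2],[2,98])*1e3).round(1))
    ims.append(p)
cv2.imwrite('pics/c.png',cv2.resize(np.hstack(ims)[:,:,::-1],(800,300),interpolation=cv2.INTER_AREA))
E
```

```text
t: 5.95
eef_pos: [0.429, 0.0248, 0.2275]
ee_rot: [-3.141, -0.0, -2.852]
force: [-0.7, -0.0, -2.3]
width: 0.05
gripper_force: 35.0
units [0.03 5.22 0.01] turn -0.0 bar now 106.6 pos [0.429  0.0248 0.2275] F [-0.71 -0.03 -2.29] t 5.95
wrist 41
-12.0 36 y [-0.   1.6  3.2] z [20.9 24.4]
-6.0 5 y [0.2 1.3 2.3] z [22.9 23.7]
side 598
-18.0 12 y [0.6 5.1 6.7] z [ 1.3 16. ]
-12.0 49 y [-0.1  5.5  7.8] z [-7.2 22.5]
-6.0 47 y [-1.4  4.3  7.3] z [-9.9 23.2]
-0.0 31 y [-0.7  3.6  6.9] z [-9.6 19.4]
6.0 35 y [-1.9  3.5  7.4] z [-10.3  19.6]
12.0 34 y [-0.6  4.   7. ] z [-11.3  20.8]
18.0 41 y [-1.8  5.8  8.6] z [-8.2 27. ]
24.0 53 y [0.5 6.8 8.7] z [-4.7 29.4]
30.0 37 y [-0.8  5.1 11.1] z [ 0.8 27.6]
36.0 37 y [-2.5  6.1 11.2] z [17.3 28.1]
42.0 43 y [-3.8  6.6 11.7] z [17. 28.]
48.0 29 y [-2.   5.5  9.1] z [18.8 25.4]
54.0 30 y [-0.5  5.5  9.1] z [16.5 26.7]
60.0 29 y [-1.3  5.9  8.5] z [18. 27.]
66.0 27 y [-0.3  5.6  9.3] z [16.4 25.9]
72.0 30 y [-1.5  5.4  8.9] z [17.4 25.8]
78.0 29 y [-0.8  5.9  8.5] z [17.  26.2]
84.0 5 y [1.7 4.9 7.7] z [19.9 25.6]
```

View pics/c.png

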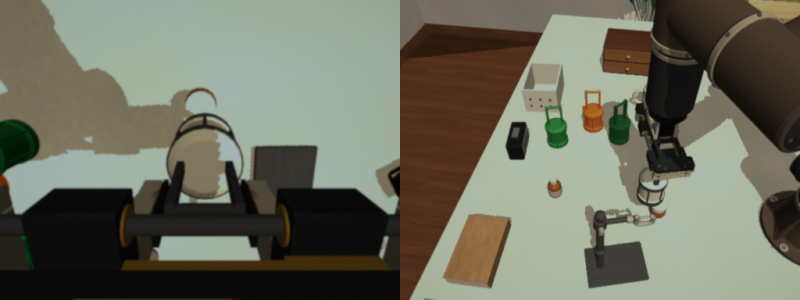

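The wrist view (half size) shows the lantern upright in the grip, bar at about (200,200). The side view shows the hook at about (635,217), with the lantern beside it at (652,185), ready to move in.

```bash
sed -i 's/^SEAT=.*/SEAT=np.array([.439,.164,.2095])+.002*HY/' h.py
python3 -m crank '[[[0.03,0.5,0,0],[0.03,1.5,0,0],[0.03,2.5,0,0],[0.03,3.5,0,0],[0.03,4.4,0,0],[0.03,5,0,0],[0.03,5.3,0,0],[0.03,5.3,0,0],[0.03,5.3,0,0]]]'
python3 -m crank '[[[-0.4,0,0,0],[-0.9,0,0,0],[-1.4,0,0,0],[-1.9,0,0,0],[-2.2,0,0,0],[-2.34,0,0,0],[-2.34,0,0,0],[-2.34,0,0,0]]]'
python3 - <<'E'
from h import *
go(SEAT+.0085*HX+[0,0,.021-.0224],106.6)
p,d=arm.grab_frame("side");q,_=arm.grab_frame("scene")
c=proj("side",SEAT)[0].astype(int);e=proj("scene",SEAT)[0].astype(int);print(c,e)
f=lambda i,c:cv2.resize(i[max(0,c[1]-50):c[1]+50,c[0]-66:c[0]+66],(400,303),interpolation=cv2.INTER_CUBIC)
cv2.imwrite('pics/d.png',np.hstack([f(p,c),f(q,e)])[:,:,::-1])
E
```

```text
t: 7.18
eef_pos: [0.3902, 0.1514, 0.2275]
ee_rot: [-3.141, -0.0, -2.852]
force: [-0.3, 0.0, -3.7]
width: 0.05
gripper_force: 35.0
t: 8.18
eef_pos: [0.446, 0.1685, 0.2276]
ee_rot: [3.141, 0.0, -2.852]
force: [0.7, -1.0, -2.7]
width: 0.0495
gripper_force: 35.0
units [-0.02 -0.01  0.78] turn 0.0 bar now 106.6 pos [0.446  0.1685 0.2276] F [ 0.67 -0.97 -2.65] t 8.18
[316 282] [277  91]
```

View pics/d.png

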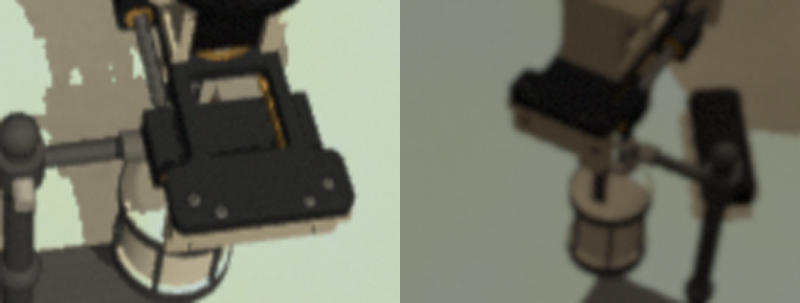

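The crops show the drum below the hook and the bail around it, with the gripper body clear of post and arm. Pressing down in small steps.

```bash
python3 -m crank '[[[-0.02,0,0.2,0],[-0.02,0,0.4,0],[-0.02,0,0.6,0],[-0.02,0,0.6,0],[-0.02,0,0.6,0]]]'
python3 -m crank '[[[0,0,0.08,0],[0,0,0.16,0],[0,0,0.24,0],[0,0,0.24,0],[0,0,0.24,0]]]'
python3 -m crank '[[[0,0,0.08,0],[0,0,0.16,0],[0,0,0.24,0],[0,0,0.24,0]]]'
```

```text
t: 8.9
eef_pos: [0.4468, 0.1687, 0.2126]
ee_rot: [-3.141, 0.0, -2.852]
force: [0.2, -0.3, -2.6]
width: 0.0493
gripper_force: 35.0
t: 9.52
eef_pos: [0.4469, 0.1688, 0.2068]
ee_rot: [3.141, 0.0, -2.852]
force: [-1.1, 0.1, 1.8]
width: 0.0497
gripper_force: 35.0
t: 10.02
eef_pos: [0.4462, 0.1685, 0.2001]
ee_rot: [-3.141, -0.001, -2.852]
force: [-2.1, -1.2, 2.5]
width: 0.0498
gripper_force: 35.0
```

```bash
python3 -m crank '[[[0,0,0.08,0],[0,0,0.16,0],[0,0,0.24,0],[0,0,0.24,0]]]'
python3 -m crank '[[[0,0,0.06,0],[0,0,0.12,0],[0,0,0.12,0]]]'
python3 -m crank '[[[0,0,0.06,0],[0,0,0.08,0],[0,0,0.08,0]]]'
```

```text
t: 10.52
eef_pos: [0.4459, 0.1682, 0.1938]
ee_rot: [-3.141, -0.002, -2.852]
force: [-3.6, -1.2, 0.1]
width: 0.0497
gripper_force: 35.0
t: 10.9
eef_pos: [0.4463, 0.1685, 0.1912]
ee_rot: [-3.142, -0.001, -2.852]
force: [-2.3, -1.2, -0.4]
width: 0.0495
gripper_force: 35.0
t: 11.28
eef_pos: [0.4466, 0.1687, 0.1895]
ee_rot: [3.142, -0.0, -2.852]
force: [-2.7, -1.5, 1.1]
width: 0.0498
gripper_force: 35.0
```

```bash
for i in 1 2; do python3 -m crank '[[[0,0,0.06,0],[0,0,0.08,0],[0,0,0.08,0]]]';done
```

```text
t: 11.65
eef_pos: [0.4466, 0.1687, 0.1875]
ee_rot: [-3.142, -0.0, -2.852]
force: [-4.2, -1.6, 0.8]
width: 0.0495
gripper_force: 35.0
t: 12.02
eef_pos: [0.447, 0.1687, 0.1869]
ee_rot: [-3.142, 0.001, -2.851]
force: [-8.0, -1.7, 13.1]
width: 0.0498
gripper_force: 35.0
```

```bash
python3 -m crank '[[[0,0,-0.06,0],[0.08,0,-0.06,0],[0.16,0,-0.06,0],[0.24,0,-0.06,0],[0.24,0,-0.06,0]]]'
python3 -m crank '[[[0.06,0,0,0],[0.12,0,0,0],[0.12,0,0,0]]]'
```

```text
t: 12.65
eef_pos: [0.4408, 0.1671, 0.1871]
ee_rot: [3.141, -0.0, -2.852]
force: [-3.6, -0.5, 4.7]
width: 0.0497
gripper_force: 35.0
t: 13.02
eef_pos: [0.4384, 0.1664, 0.1872]
ee_rot: [3.141, 0.001, -2.852]
force: [1.2, 1.1, 2.0]
width: 0.0497
gripper_force: 35.0
```

```bash
for i in 1 2; do python3 -m crank '[[[0.05,0,0,0],[0.08,0,0,0],[0.08,0,0,0]]]';done
```

```text
t: 13.4
eef_pos: [0.4366, 0.1658, 0.1873]
ee_rot: [3.141, 0.001, -2.852]
force: [3.6, 1.9, 2.7]
width: 0.0498
gripper_force: 35.0
t: 13.78
eef_pos: [0.4357, 0.1658, 0.1877]
ee_rot: [3.141, 0.003, -2.851]
force: [8.9, 2.2, 0.7]
width: 0.0495
gripper_force: 35.0
```

```bash
python3 -m crank '[[[-0.06,0,0,0],[-0.06,0,0,0],[-0.06,0,0,0]]]'
python3 - <<'E'
from h import *
go(SEAT+[0,0,-.0224],106.6)
p,d=arm.grab_frame("side");q,_=arm.grab_frame("scene");st=arm.get_state();w,_=arm.grab_frame("wrist")
c=proj("side",SEAT)[0].astype(int);e=proj("scene",SEAT)[0].astype(int)
f=lambda i,c:cv2.resize(i[max(0,c[1]-28):c[1]+28,c[0]-37:c[0]+37],(400,303),interpolation=cv2.INTER_CUBIC)
cv2.imwrite('pics/e.png',np.vstack([np.hstack([f(p,c),f(q,e)]),np.hstack([cv2.resize(w,(400,297)),np.zeros((297,400,3),np.uint8)])])[:,:,::-1])
E
```

```text
t: 14.15
eef_pos: [0.436, 0.1657, 0.1875]
ee_rot: [3.141, 0.001, -2.852]
force: [3.2, 2.5, 5.1]
width: 0.0497
gripper_force: 35.0
units [-0.1  -0.02  0.01] turn 0.0 bar now 106.6 pos [0.436  0.1657 0.1875] F [3.25 2.48 5.11] t 14.15
```

View pics/e.png

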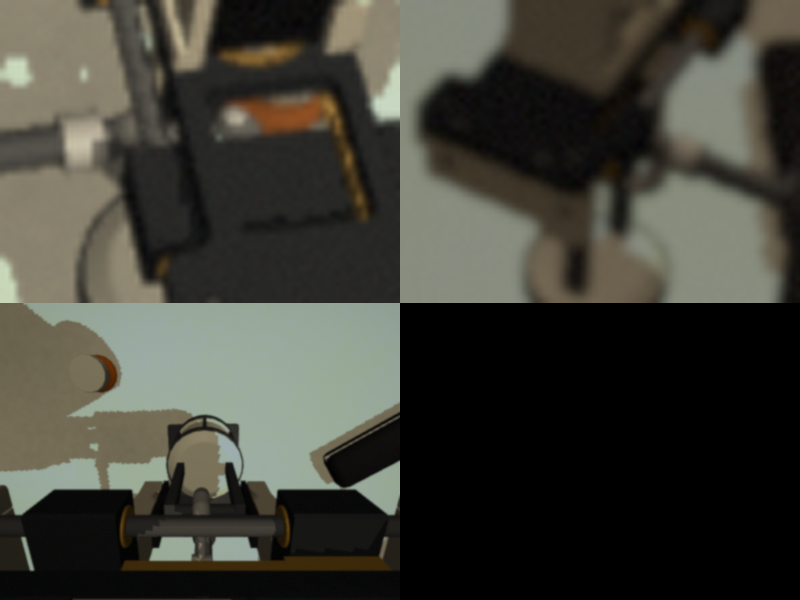

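```bash
python3 -m crank '[[[-0.02,0,-0.08,0],[-0.06,0,-0.16,0],[-0.1,0,-0.24,0],[-0.12,0,-0.28,0],[-0.12,0,-0.28,0],[-0.12,0,-0.28,0]]]'
python3 -m crank '[[[0,0,-0.05,0],[0,0,-0.08,0],[0,0,-0.08,0]]]'
python3 -m crank '[[[0,0,-0.04,0],[0,0,-0.06,0],[0,0,-0.06,0]]]'
```

```text
t: 15.05
eef_pos: [0.4384, 0.1662, 0.1939]
ee_rot: [-3.142, -0.0, -2.852]
force: [0.3, 0.4, -3.1]
width: 0.0495
gripper_force: 35.0
t: 15.42
eef_pos: [0.4386, 0.1663, 0.1962]
ee_rot: [3.142, 0.0, -2.852]
force: [-0.1, -0.4, -2.9]
width: 0.0499
gripper_force: 35.0
t: 15.8
eef_pos: [0.4386, 0.1663, 0.1976]
ee_rot: [3.142, 0.0, -2.852]
force: [0.1, 0.1, -3.4]
width: 0.0494
gripper_force: 35.0
```

```bash
for i in 1 2; do python3 -m crank '[[[0,0,-0.03,0],[0,0,-0.05,0],[0,0,-0.05,0]]]';done
```

```text
t: 16.18
eef_pos: [0.4385, 0.1662, 0.1987]
ee_rot: [-3.142, -0.0, -2.852]
force: [-0.4, 0.8, -4.3]
width: 0.0498
gripper_force: 35.0
t: 16.55
eef_pos: [0.4383, 0.1662, 0.1995]
ee_rot: [-3.142, -0.001, -2.852]
force: [2.6, 0.5, -12.4]
width: 0.0499
gripper_force: 35.0
```

The closed gate held: pull rose to about 9 N above the weight, at 12 mm above the bowl. Lowering.

```bash
python3 -m crank '[[[0,0,0.12,0],[0,0,0.24,0],[0,0,0.36,0],[0,0,0.46,0],[0,0,0.48,0],[0,0,0.48,0],[0,0,0.48,0]]]'
```

```text
t: 17.42
eef_pos: [0.4387, 0.1663, 0.1882]
ee_rot: [3.142, 0.0, -2.852]
force: [0.4, -0.0, -3.0]
width: 0.0499
gripper_force: 35.0
```

```bash
python3 -m crank '[[[0,0,0.02,0],[0,0,0.03,0],[0,0,0.03,0]]]'
```

```text
t: 17.8
eef_pos: [0.4387, 0.1663, 0.1875]
ee_rot: [3.142, 0.0, -2.852]
force: [-0.5, -0.1, -1.0]
width: 0.0496
gripper_force: 35.0
```

```bash
python3 -m crank '[[[0,0,0.02,0],[0,0,0.02,0]]]'; python3 -m crank '[[[0,0,0,0],[0,0,0,0],[0,0,0,0],[0,0,0,0],[0,0,0,0]]]' 0.1
python3 - <<'E'
from h import *
go(SEAT+[0,0,.08],106.6)
E
```

```text
t: 18.05
eef_pos: [0.4388, 0.1663, 0.1872]
ee_rot: [3.142, 0.001, -2.852]
force: [-1.6, 0.0, 2.5]
width: 0.0495
gripper_force: 35.0
t: 18.68
eef_pos: [0.4386, 0.1663, 0.1868]
ee_rot: [-3.142, -0.0, -2.852]
force: [0.9, 0.5, -0.2]
width: 0.0785
gripper_force: 0.0
units [ 0.01 -0.01 -4.11] turn -0.0 bar now 106.6 pos [0.4386 0.1663 0.1868] F [ 0.92  0.51 -0.19] t 18.68
```

```bash
python3 -m crank '[[[0,0,-0.2,0],[0,0,-0.5,0],[0,0,-1,0],[0,0,-1.8,0],[0,0,-2.8,0],[0,0,-3.8,0],[0,0,-4.8,0],[1,-2,-5,0],[2,-4,-5,0],[2,-5.5,-5,0],[2,-6,-5,0],[2,-6,-5,0]]]'
python3 -m crank '[[[0,0,0,0],[0,0,0,0],[0,0,0,0],[0,0,0,0],[0,0,0,0],[0,0,0,0],[0,0,0,0],[0,0,0,0],[0,0,0,0],[0,0,0,0],[0,0,0,0],[0,0,0,0]]]'
cat > look.py <<'E'
from h import *
import sys
ims=[];
for n in("side","scene"):
    p,d=arm.grab_frame(n);c=proj(n,SEAT-[0,0,.03])[0].astype(int)
    P,u,v=pts(n,d);Q=P-SEAT;h=np.c_[Q@HX,Q@HY,Q[:,2]]
    k=(abs(h[:,0])<.06)&(abs(h[:,1])<.06)&(h[:,2]<-.08)&(h[:,2]>-.14);print(n,(h[k].mean(0)*1e3).round(2),k.sum(),arm.get_state()["t"])
    ims.append(cv2.resize(p[max(0,c[1]-40):c[1]+40,c[0]-40:c[0]+40],(400,400),interpolation=cv2.INTER_CUBIC))
cv2.imwrite('pics/%s.png'%sys.argv[1],np.hstack(ims)[:,:,::-1])
E
python3 look.py f
```

```text
t: 20.18
eef_pos: [0.4337, 0.0078, 0.3123]
ee_rot: [3.141, 0.0, -2.854]
force: [0.2, 0.1, 0.3]
width: 0.0787
gripper_force: 0.0
t: 21.68
eef_pos: [0.4335, 0.0082, 0.3118]
ee_rot: [3.142, 0.0, -2.852]
force: [1.3, -0.4, -1.2]
width: 0.0792
gripper_force: 0.0
side [  11.11   23.35 -118.32] 506 21.725
scene [  11.33  -24.3  -114.47] 353 21.775
```

View pics/f.png

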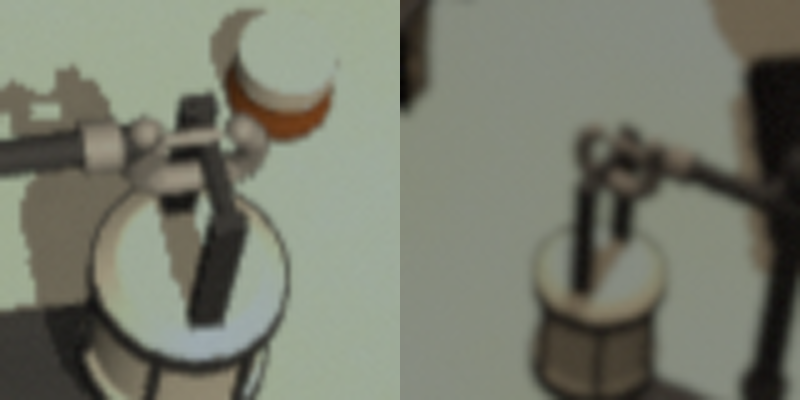

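The side crop shows the gate shut level at (190,135), with the bar beneath it in the bowl and the lantern hanging. I'm checking that it's still.

```bash
for i in 1 2 3; do python3 -m crank '[[[0,0,0,0],[0,0,0,0],[0,0,0,0],[0,0,0,0],[0,0,0,0],[0,0,0,0],[0,0,0,0],[0,0,0,0],[0,0,0,0],[0,0,0,0],[0,0,0,0]]]' >/dev/null; python3 look.py g; done; python3 look.py g
```

```text
side [  11.17   23.21 -118.45] 503 23.2
scene [  11.2   -24.25 -114.29] 360 23.25
side [  11.17   23.3  -118.21] 509 24.675
scene [  10.99  -24.33 -115.04] 359 24.725
side [  11.2    23.36 -117.92] 516 26.15
scene [  10.81  -24.56 -114.93] 361 26.2
side [  11.33   23.19 -118.07] 509 26.25
scene [  10.9   -24.53 -114.23] 354 26.3
```

It's hanging still, so I'm handing in.

```bash
python3 -c "
from station import arm
print(arm.job_done())"
```

```text
the job is handed in; nothing more can be done
None
```

The white lantern hangs still in the snap hook with the gate shut above its bar; the closed gate held a tug of about 9 N, and the job was handed in at about 26 s.

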